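# Set up a grooving cutter on the spindle stand

## Robot

A 6-joint arm with a two-finger parallel gripper is mounted at the origin on the work surface. World frame = base frame: x ahead of the robot, y to its left, z up, the work surface at z = 0. Lengths are in m, angles in degrees, forces in N, time in s.
With the tool pointing down it reaches from about 0.3 to 0.95 m from the base axis. Payload 3.1 kg.
Tool frame: the origin (TCP) lies midway between the tips of the shut fingers; the grasp point (between the pads) lies 19 mm behind it (arm.tcp_to_grasp is the distance from the TCP to the grasp point, in m); z points along the fingers, y is the direction in which the jaws open and shut (so a half turn about z gives the same grasp; the last joint's range is limited). The gripper opens to 85 mm and grips with 20 to 120 N. Pads are 22 mm wide; open, the fingers measure 114 mm over their backs; the gripper's body (76 mm by 85 mm) begins 54 mm behind the grasp point. The pads swing forward as they close: fully open they stand 13 mm farther back than shut.
Start: joints at [62.069, 17.653, 93.61, -0, 68.738, -3.994], TCP at [0.254, 0.571, 0.231] pointing down, gripper open.
Joint ranges: [-175.34, 175.34], [-45.06, 112.39], [2.9, 150.54], [-68.45, 248.45], [3.09, 151.38], [-168.51, 168.51]. Speed limits (degrees/s): [159.86, 159.86, 180, 180, 180, 180].

## Interface

Orientations are given as [roll, pitch, yaw] about the fixed x, y, z axes, in that order (R = Rz(yaw) Ry(pitch) Rx(roll)).
In Python, from station import status, cams, ticket, arm gives the robot as it stands.
- The arm moves only by the tool servo_tool, never from a script. Its argument "motion" is a list that holds one entry, the list of rows, each a list of 6 numbers: the shift along the world's x, y, z in cm, then the turn, a rotation vector about the world's x, y, z in degrees. In form: [[[tx, ty, tz, wx, wy, wz], ...]]. A call has 1 to 5 rows; each row shifts and turns the commanded pose from where the row before left it; what a row does not reach is not made up. A row lasts 1/8 s, in which the tool goes at most 62.5 mm and 10.7 degrees, less where a joint would pass 70% of its speed; a pose out of reach is approached as far as the arm can. A call with a gripper value outside its range is refused whole. "jaw" is the finger opening in cm, from 0 to 8.54, set as the call begins (left out, the last holds). The fingers move at their own pace and stop on an object; "newtons" is the grip in N (left out, the last holds). Time passes only in rows, so rows that do not move let the fingers close. It gives the time, the measured TCP pose, the force and the opening at its end, in the units of the state.
- status.sense(): the state, without advancing time (a new reading comes with each control period).
- cams.read_camera(name): name is "scene" or "top"; returns a dict with "color" (420x560x3 uint8, blue, green, red), "range_z" (420x560 float32, m along the optical axis (not along the pixel's ray), 0 where there is no reading), "fx", "fy", "cx", "cy" (pixels), "world_from_camera" (4x4, takes a point from camera to world coordinates). Camera axes: x right, y down, z forward; pixel columns grow to the right and rows downward; lengths in m; the calibration is good to about 2 mm. A picture is of the moment at which its call begins.
- ticket.sign_off(): hands the job in, once; it reports no verdict.
The state is a dict: "time_s": time; "joint_pos": joint angles; "qvel": joint speeds; "effort": joint torques, N m; "tcp_pos": TCP position; "tcp_rot": TCP orientation; "wrist_force": force on the tool from outside, world axes, zero at the start; "torque": the same for the moment, N m; "finger_gap": finger opening in m.
Only numpy, scipy, OpenCV 4.12 (cv2) and the standard library are available. Lean on these libraries where they do the work, as an engineer would, in place of code of your own. Each camera call takes 0.05 s, during which the arm holds its last target.

## Task

Make up the cutter set on the upright spindle of the round grey stand, in this order from the bottom: first the tall round collar, then the toothed grooving cutter with its hub upwards, then the wide flat washer, and last the hexagonal collar on top. Lower each part gently over the spindle until it sits fully down on what is below it, without letting it drop, then let go. Leave the glue bottle, the tape measure and the hammer where they are.

Things in the scene. Friction and masses are not known exactly. Their poses are not given: they have to be found in the camera images.
- stand: Fixed stand: round grey iron foot, 90 mm diameter, 16 mm high, with an upright steel spindle of 20 mm diameter at its centre. The spindle's nose tapers from 20 to 8 mm over its last 10 mm and ends 94 mm above the bench. Origin on the spindle axis at bench height, z up; the lowest part sits on the foot's top face, 16 mm above the origin.
- collar: Tall round spacer collar of bright steel: 46 mm outside diameter, 34 mm high, about 0.3 kg, standing on end on the bench. Plain 26 mm bore right through. Origin on the axis, in its underside; z up. First (lowest) part: fully down, its origin is 16 mm above the stand's.
- cutter: Grooving cutter, lying hub up: dark disc with 8 teeth, 104 mm diameter over the teeth, 5 mm thick, with a round bright hub of 46 mm outside diameter rising 15 mm above the disc (20 mm high overall), about 0.4 kg. Pick it by the hub. Plain 26 mm bore right through. Origin on the axis, in its underside; z up. Second part: fully down, its origin is 50 mm above the stand's.
- washer: Wide flat spacer washer of bright steel: 60 mm outside diameter, 12 mm thick, about 0.2 kg, lying flat on the bench. Plain 26 mm bore right through. Origin on the axis, in its underside; z up. Third part: fully down, its origin is 70 mm above the stand's.
- hexcollar: Hexagonal collar, dark steel: 50 mm across flats, 58 mm across corners, 16 mm high, about 0.18 kg, lying flat; slips on without screwing. Six-sided plain bore, 26 mm across, right through. Origin on the axis, in its underside; z up. Its x axis points at the middle of a flat. Fourth (top) part: fully down, its origin is 82 mm above the stand's; the spindle ends 4 mm below its top face.
- glue: Bystander: white plastic glue bottle with a red cap, standing upright, 60 mm diameter, 170 mm high. Origin at the centre of its underside.
- tape: Bystander: black tape measure standing on its edge, 70 x 42 x 62 mm high. Origin at the centre of its underside.
- hammer: Bystander: hammer wooden handle, steel head, lying flat to the left of the work, 260 mm long, its head 88 mm across. Origin under the middle of its length; x axis along the handle towards the head.
There are look-alikes about, which are no part of the job. There is more than one size of the collar; the job needs the larger.

How it is judged:
By the outcome, as a careful person would: the job done as asked, in the order asked, and still so for the second after the job is handed in, with the robot touching nothing.
It also fails if it takes over 112 s, if anything falls off the work surface, if the arm or the gripper's body presses on something with over 40 N, if the wrist force passes 120 N, or if a joint passes its speed limit or range.

## Working session

There is one attempt and no reset: what is moved stays moved. The work goes in short steps, Python scripts to look and compute and a tool call to move; the robot and the scene stay as the last step left them, time stands still between calls to the robot, and variables do not carry over. Pictures are saved under pics/ and viewed, and the job is handed in when it is done.

Besides the shell and the picture viewer there is one more tool, called after "Emit:" by a JSON object that holds its "method" and its "body". servo_tool: Moves the arm, as the interface text tells. Its arguments: {"type":"object","properties":{"motion":{"type":"array"},"jaw":{"type":"number"},"newtons":{"type":"number"}},"required":["motion"]}

```bash
ls; mkdir -p pics; python3 - <<'E'
from station import status,cams,arm
import cv2,numpy as np
print(status.sense()); print(arm.tcp_to_grasp, [a for a in dir(arm) if a[0]!='_'])
for n in("scene","top"):
    c=cams.read_camera(n); cv2.imwrite(f"pics/{n}0.png",c["color"]); np.savez(f"{n}0.npz",**c); print(n,c["fx"],c["cx"],c["cy"],c["world_from_camera"].round(3).tolist())
E
```

```text
pics
{'time_s': 0.0, 'joint_pos': array([ 6.20668825e+01,  1.77056278e+01,  9.36900393e+01, -3.05964304e-04,
        6.87372697e+01, -3.99523951e+00]), 'qvel': array([ 0.09107158, -0.02418715,  0.00753212, -0.0868548 ,  0.02234989,
       -0.03884459]), 'effort': array([ 3.54017436e-05, -4.15242469e+01, -2.76666927e+01, -1.60707277e-04,
        1.01878252e-02, -1.36517562e-05]), 'tcp_pos': array([0.25324646, 0.57048947, 0.23003056]), 'tcp_rot': array([-1.79867366e+02, -8.97799494e-03,  1.56062223e+02]), 'wrist_force': array([ 0.11774923, -0.02473386,  0.00087202]), 'torque': array([ 0.05233677,  0.00180013, -0.03856521]), 'finger_gap': 0.08556583873226291}
0.0187 ['IKError', 'tcp_to_grasp']
scene 496.40517461194474 277.9972348454268 210.9109346992826 [[0.377, 0.67, -0.64, 1.41], [0.926, -0.258, 0.275, -0.308], [0.019, -0.696, -0.718, 0.917], [0.0, 0.0, 0.0, 1.0]]
top 390.82706682002674 279.9110452635989 212.1150568894853 [[0.02, -0.984, 0.176, 0.456], [-1.0, -0.024, -0.019, 0.051], [0.023, -0.176, -0.984, 0.993], [0.0, 0.0, 0.0, 1.0]]
```

View pics/scene0.png

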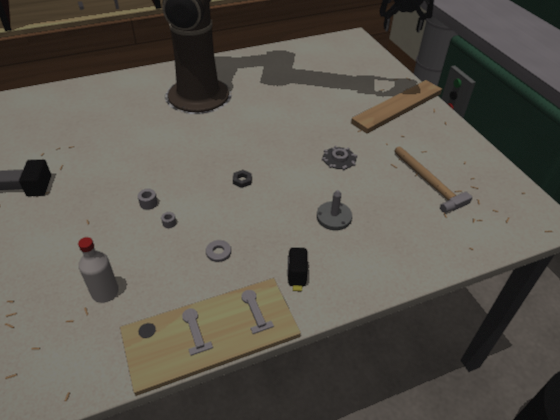

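View pics/top0.png

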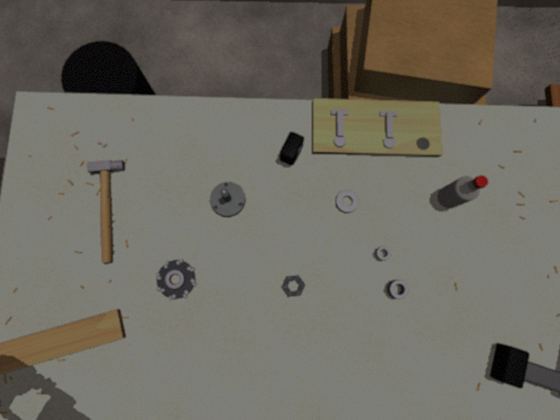

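Top view: two round collars, at (397,289) and (382,253), so the larger is likely the first. The hex collar is at (293,286), the washer at (347,201), and the dark disc on the board at (423,143) is a look-alike. The cutter is at (176,280), the stand at (227,199), the tape at (291,148), the glue at (460,192) and the hammer at (106,210). Next I'll measure and make close crops.

```bash
cat > h.py <<'E'
import numpy as np,cv2
def pts(c):
    d=c["range_z"]; v,u=np.mgrid[:d.shape[0],:d.shape[1]]
    P=np.stack([(u-c["cx"])/c["fx"]*d,(v-c["cy"])/c["fy"]*d,d,np.ones_like(d)],-1)@np.asarray(c["world_from_camera"]).T
    P[d<=0]=np.nan
    return P[...,:3]
def circ(xy):
    A=np.c_[2*xy,np.ones(len(xy))]; s=np.linalg.lstsq(A,(xy**2).sum(1),rcond=None)[0]
    return s[0],s[1],np.sqrt(s[2]+s[0]**2+s[1]**2)
E
python3 - <<'E'
from h import *
c=dict(np.load("top0.npz")); s=dict(np.load("scene0.npz"))
for nm,cc in(("top",c),("scene",s)):
    P=pts(cc); z=P[...,2]
    print(nm,"bench z",np.nanmedian(z[(P[...,0]>.3)&(P[...,0]<.6)&(abs(P[...,1])<.3)]))
    m=((z>.006)&(P[...,0]>.15)&(P[...,0]<.9)&(abs(P[...,1])<.6)&(z<.3)).astype(np.uint8)
    n,l,st,ce=cv2.connectedComponentsWithStats(m)
    for i in range(1,n):
        if st[i,4]<25: continue
        q=P[l==i]; zt=np.percentile(q[:,2],95)
        t=q[q[:,2]>zt-.004]
        mi,ma=t[:,:2].min(0),t[:,:2].max(0)
        print(ce[i].round(),st[i,4],"ztop %.4f"%zt,"topmean",t[:,:2].mean(0).round(4),"mid",((mi+ma)/2).round(4),"ext",(ma-mi).round(4))
def crop(cc,u,v,r=35):
    return cv2.resize(cc["color"][v-r:v+r,u-r:u+r],(260,260),interpolation=cv2.INTER_CUBIC)
A=np.hstack([crop(c,392,272),crop(c,293,286),crop(c,347,201)]);B=np.hstack([crop(c,176,280),crop(c,227,199),crop(s,155,207)])
cv2.imwrite("pics/crop0.png",cv2.convertScaleAbs(np.vstack([A,B]),alpha=1.5))
E
```

```text
top bench z 0.0013196206317064862
[376. 135.] 5160 ztop 0.0303 topmean [ 0.8594 -0.1883] mid [ 0.8536 -0.1796] ext [0.0925 0.1591]
[291. 149.] 558 ztop 0.0651 topmean [0.7943 0.0068] mid [0.7936 0.0083] ext [0.0693 0.0545]
[105. 203.] 1389 ztop 0.0284 topmean [0.6514 0.4744] mid [0.6238 0.4813] ext [0.2561 0.0868]
[461. 191.] 1056 ztop 0.1716 topmean [ 0.6824 -0.4045] mid [ 0.6825 -0.4057] ext [0.0259 0.0281]
[227. 199.] 968 ztop 0.0850 topmean [0.6613 0.1669] mid [0.6622 0.1677] ext [0.0189 0.0175]
[346. 201.] 348 ztop 0.0160 topmean [ 0.665  -0.1386] mid [ 0.665  -0.1388] ext [0.0577 0.0551]
[382. 253.] 145 ztop 0.0290 topmean [ 0.5325 -0.2255] mid [ 0.5313 -0.2247] ext [0.0324 0.0328]
[175. 280.] 705 ztop 0.0219 topmean [0.4586 0.287 ] mid [0.4587 0.2868] ext [0.0435 0.0436]
[293. 286.] 277 ztop 0.0202 topmean [ 0.4473 -0.0045] mid [ 0.4476 -0.0052] ext [0.0487 0.0517]
[397. 289.] 290 ztop 0.0376 topmean [ 0.4443 -0.2586] mid [ 0.4456 -0.2588] ext [0.0431 0.0422]
[ 78. 336.] 2717 ztop 0.0256 topmean [0.321  0.5046] mid [0.3202 0.4994] ext [0.1254 0.2011]
[517. 368.] 1760 ztop 0.06
[... 633 characters left out ...]
 0.4513 -0.0053] ext [0.0524 0.0524]
[147. 198.] 328 ztop 0.0371 topmean [ 0.4486 -0.2609] mid [ 0.4475 -0.261 ] ext [0.0453 0.0447]
[334. 213.] 889 ztop 0.0839 topmean [0.6688 0.1635] mid [0.6677 0.1645] ext [0.0168 0.0174]
[168. 219.] 185 ztop 0.0288 topmean [ 0.537  -0.2272] mid [ 0.5361 -0.2272] ext [0.037 0.033]
[ 96. 271.] 1638 ztop 0.1703 topmean [ 0.6875 -0.4068] mid [ 0.686  -0.4072] ext [0.0286 0.0274]
[217. 250.] 372 ztop 0.0159 topmean [ 0.6693 -0.1423] mid [ 0.669  -0.1414] ext [0.0595 0.0588]
[297. 267.] 776 ztop 0.0650 topmean [0.7984 0.0049] mid [0.7964 0.0056] ext [0.0697 0.0553]
[201. 322.] 7106 ztop 0.0306 topmean [ 0.8641 -0.186 ] mid [ 0.8555 -0.1847] ext [0.0888 0.1571]
```

View pics/crop0.png

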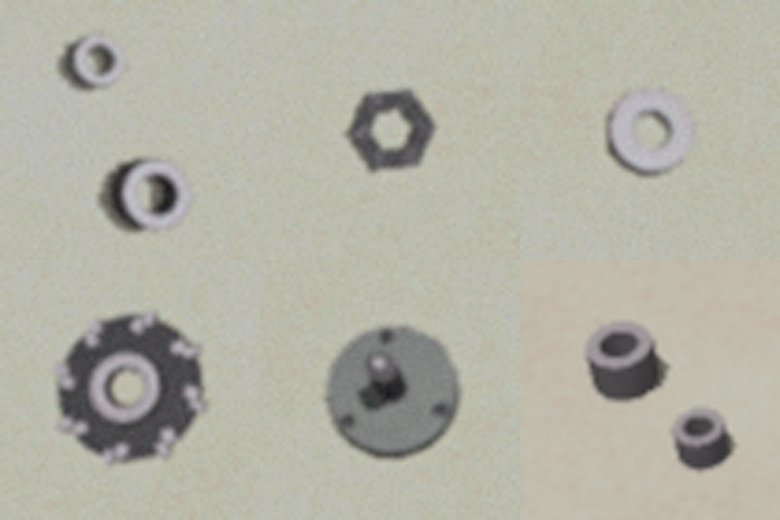

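```bash
cat >> h.py <<'E'
PARTS=dict(collar=(.447,-.26,.034,.023),cutter=(.460,.286,.020,.023),washer=(.667,-.14,.012,.030),hex=(.449,-.005,.016,.029),foot=(.665,.166,.016,.045),disc=(.460,.286,.005,.052))
def find(P,x,y,zt,r,b=.0015,tol=.005):
    z=P[...,2]-b; R=np.hypot(P[...,0]-x,P[...,1]-y)
    q=P[(abs(z-zt)<tol)&(R<r+.012)][:,:2]
    h=cv2.convexHull((q*1e4).astype(np.float32)); m=cv2.moments(h)
    return np.array([m['m10'],m['m01']])/m['m00']/1e4, np.sqrt(m['m00']/np.pi)/1e4, h[:,0]/1e4,len(q)
E
python3 - <<'E'
from h import *
res={}
for nm in("top","scene"):
    P=pts(dict(np.load(nm+"0.npz")))
    for k,(x,y,zt,r) in PARTS.items():
        c,rr,h,n=find(P,x,y,zt,r,tol=.0025 if k in("foot","disc") else .004); res[k,nm]=c
        print(nm,k,c.round(4),"r %.4f"%rr,n)
        if k=="hex":
            d=h-c; a=np.degrees(np.arctan2(d[:,1],d[:,0])); R=np.hypot(*d.T)
            # fit hexagon: area-based via support function
            best=max(np.arange(0,60,1),key=lambda t:-sum(max(d@[np.cos(np.radians(t+60*i)),np.sin(np.radians(t+60*i))]) for i in range(6)))
            print("flat normal",best)
for k in PARTS:
    m=(res[k,"top"]+res[k,"scene"])/2; print(k,m.round(4),(res[k,"scene"]-res[k,"top"]).round(4))
E
```

```text
top collar [ 0.4454 -0.2585] r 0.0219 196
top cutter [0.4585 0.2871] r 0.0222 188
top washer [ 0.6653 -0.139 ] r 0.0291 326
top hex [ 0.4483 -0.0041] r 0.0258 266
flat normal 6
top foot [0.6626 0.1672] r 0.0438 698
top disc [0.4613 0.2865] r 0.0587 815
scene collar [ 0.4481 -0.2605] r 0.0225 135
scene cutter [0.4612 0.2849] r 0.0230 100
scene washer [ 0.669  -0.1413] r 0.0297 334
scene hex [ 0.451  -0.0064] r 0.0267 174
flat normal 4
scene foot [0.6656 0.1656] r 0.0448 520
scene disc [0.462  0.2878] r 0.0588 391
collar [ 0.4467 -0.2595] [ 0.0027 -0.002 ]
cutter [0.4599 0.286 ] [ 0.0026 -0.0022]
washer [ 0.6671 -0.1402] [ 0.0036 -0.0024]
hex [ 0.4496 -0.0052] [ 0.0028 -0.0023]
foot [0.6641 0.1664] [ 0.003  -0.0016]
disc [0.4616 0.2872] [0.0006 0.0013]
```

Choice: the larger collar at top (397,289). Its radius is about 22 mm and its height 36 mm, while the small one at (382,253) is about 33 mm wide. The crop confirms it. A hex flat normal lies at about 65°, which matches the present jaw direction (66°), so no turning is needed. Moving to the collar now.

Emit:
{"method": "servo_tool", "body": {"motion": [[[1.38, -5.93, -0.9, 0, 0, 0], [1.38, -5.93, -0.9, 0, 0, 0], [1.38, -5.93, -0.9, 0, 0, 0], [1.38, -5.93, -0.9, 0, 0, 0], [1.38, -5.93, -0.9, 0, 0, 0]]], "jaw": 8.5, "newtons": 60}}

```text
time_s: 0.72
tcp_pos: [0.3225, 0.2728, 0.1857]
tcp_rot: [-180.0, 0.0, 156.1]
wrist_force: [0.7, -1.0, -0.1]
finger_gap: 0.0849
```

Emit:
{"method": "servo_tool", "body": {"motion": [[[1.38, -5.93, -0.9, 0, 0, 0], [1.38, -5.93, -0.9, 0, 0, 0], [1.38, -5.93, -0.9, 0, 0, 0], [1.38, -5.93, -0.9, 0, 0, 0], [1.38, -5.93, -0.9, 0, 0, 0]]]}}

```text
time_s: 1.35
tcp_pos: [0.3917, -0.0237, 0.1411]
tcp_rot: [180.0, 0.0, 156.0]
wrist_force: [0.7, 1.2, 0.6]
finger_gap: 0.0849
```

Emit:
{"method": "servo_tool", "body": {"motion": [[[1.38, -5.93, -0.9, 0, 0, 0], [1.38, -5.93, -0.9, 0, 0, 0], [1.38, -5.93, -0.9, 0, 0, 0], [1.38, -5.93, -0.9, 0, 0, 0]]]}}

```text
time_s: 1.85
tcp_pos: [0.4467, -0.2609, 0.1047]
tcp_rot: [180.0, -0.0, 156.0]
wrist_force: [1.1, 0.0, -0.0]
finger_gap: 0.0848
```

Emit:
{"method": "servo_tool", "body": {"motion": [[[0, 0.14, -2.5, 0, 0, 0], [0, 0, -2.5, 0, 0, 0], [0, 0, -2.3, 0, 0, 0], [0, 0, -1.9, 0, 0, 0], [0, 0, 0, 0, 0, 0]]]}}

```text
time_s: 2.48
tcp_pos: [0.445, -0.2563, 0.0114]
tcp_rot: [179.9, -0.3, 156.1]
wrist_force: [-0.0, -0.1, 0.2]
finger_gap: 0.0848
```

Emit:
{"method": "servo_tool", "body": {"motion": [[[0, 0, 0, 0, 0, 0], [0, 0, 0, 0, 0, 0], [0, 0, 0, 0, 0, 0], [0, 0, 0, 0, 0, 0]]], "jaw": 3.5, "newtons": 50}}

```text
time_s: 2.98
tcp_pos: [0.4477, -0.2585, 0.0149]
tcp_rot: [-179.9, 0.1, 156.1]
wrist_force: [-2.0, -0.7, 6.3]
finger_gap: 0.0443
```

Emit:
{"method": "servo_tool", "body": {"motion": [[[0, 0, 0, 0, 0, 0], [0, 0, 0, 0, 0, 0]]]}}

```text
time_s: 3.22
tcp_pos: [0.4477, -0.2585, 0.0149]
tcp_rot: [-179.9, 0.1, 156.1]
wrist_force: [-1.4, -0.1, 6.4]
finger_gap: 0.0437
```

Emit:
{"method": "servo_tool", "body": {"motion": [[[0, 0, 1, 0, 0, 0], [0, 0, 2, 0, 0, 0], [0, 0, 3, 0, 0, 0], [0, 0, 3, 0, 0, 0], [0, 0, 2, 0, 0, 0]]]}}

```text
time_s: 3.85
tcp_pos: [0.447, -0.2575, 0.1248]
tcp_rot: [180.0, 0.1, 156.1]
wrist_force: [0.2, 0.1, -3.2]
finger_gap: 0.0437
```

```bash
python3 - <<'E'
from station import status,cams
from h import *
for n in("scene","top"):
    c=cams.read_camera(n); np.savez(f"{n}1.npz",**c)
    cv2.imwrite(f"pics/{n}1.png",cv2.resize(c["color"][100:320,60:300] if n=="scene" else c["color"][180:380,300:500],(600,550)))
print(status.sense()["wrist_force"],status.sense()["tcp_pos"],status.sense()["finger_gap"])
E
```

```text
[ 0.47606908 -0.1087109  -2.69822934] [ 0.4484419  -0.25848857  0.12589476] 0.04450084648417068
```

View pics/scene1.png

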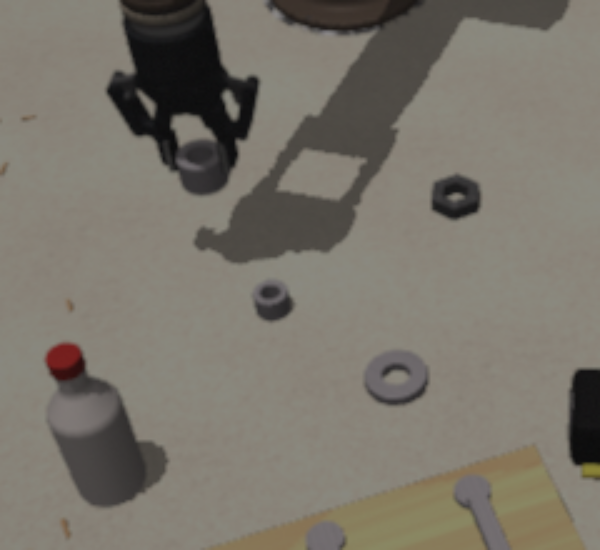

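The collar is held (scene crop about (200,165)), and the wrist reads 3 N less, which matches its 0.3 kg. I'll check where it sits in the hand.

```bash
python3 - <<'E'
from h import *
P=pts(dict(np.load("scene1.npz")))
R=np.hypot(P[...,0]-.447,P[...,1]+.259)
m=(R<.045)&(P[...,2]>.09)&(P[...,2]<.165)
q=P[m]; print(len(q)); print(np.histogram(q[:,2],bins=np.arange(.09,.166,.005)))
t=q[(q[:,2]>.140)&(q[:,2]<.152)]
print(t[:,:2].mean(0),t.min(0),t.max(0))
from scipy.optimize import least_squares
s=q[(q[:,2]>.118)&(q[:,2]<.141)]
print(len(s),s[:,:2].min(0),s[:,:2].max(0))
f=lambda p:np.hypot(s[:,0]-p[0],s[:,1]-p[1])-.023
print(least_squares(f,[.445,-.26],loss="soft_l1",f_scale=.002).x)
E
```

```text
520
(array([  0,   0,   0,   0,  14,  28,  35,  44,  50,  62, 115,  87,  31,
        28,  26]), array([0.09 , 0.095, 0.1  , 0.105, 0.11 , 0.115, 0.12 , 0.125, 0.13 ,
       0.135, 0.14 , 0.145, 0.15 , 0.155, 0.16 , 0.165]))
[ 0.45070047 -0.26033092] [ 0.42580353 -0.29349532  0.14000077] [ 0.47154006 -0.22296525  0.15199786]
211 [ 0.43047899 -0.29305915] [ 0.47256448 -0.22527394]
[ 0.44836084 -0.25819761]
```

Emit:
{"method": "servo_tool", "body": {"motion": [[[1.0, 2.0, 1, 0, 0, 0], [2.7, 5.3, 0.5, 0, 0, 0], [2.7, 5.3, 0.5, 0, 0, 0], [2.7, 5.3, 0, 0, 0, 0], [2.7, 5.3, 0, 0, 0, 0]]]}}

```text
time_s: 4.58
tcp_pos: [0.5644, -0.0237, 0.142]
tcp_rot: [-180.0, -0.1, 156.1]
wrist_force: [0.8, -0.8, -3.0]
finger_gap: 0.0437
```

Emit:
{"method": "servo_tool", "body": {"motion": [[[2.7, 5.3, 0, 0, 0, 0], [2.7, 5.3, 0, 0, 0, 0], [2.6, 4.8, 0, 0, 0, 0], [1.4, 2.8, 0, 0, 0, 0], [0.5, 1.0, 0, 0, 0, 0]]]}}

```text
time_s: 5.2
tcp_pos: [0.663, 0.1683, 0.1412]
tcp_rot: [-179.9, -0.1, 156.2]
wrist_force: [-0.0, -0.1, -3.5]
finger_gap: 0.0442
```

Emit:
{"method": "servo_tool", "body": {"motion": [[[0, 0, 0, 0, 0, 0], [0, 0, 0, 0, 0, 0]]]}}

```text
time_s: 5.45
tcp_pos: [0.6628, 0.1649, 0.1425]
tcp_rot: [-179.9, -0.1, 156.0]
wrist_force: [-0.4, 0.7, -3.6]
finger_gap: 0.0437
```

```bash
python3 - <<'E'
from station import status,cams
from h import *
for n in("scene","top"):
    c=cams.read_camera(n); np.savez(f"{n}2.npz",**c)
    cv2.imwrite(f"pics/{n}2.png",cv2.resize(c["color"][110:260,250:410] if n=="scene" else c["color"][120:280,140:310],(600,560)))
for i in range(3):
  s=status.sense();print(s["wrist_force"],s["tcp_pos"],s["finger_gap"])
E
```

```text
[ 0.95116817 -0.5722625  -3.98715857] [0.66323684 0.16487174 0.14304969] 0.0436397835961907
[ 0.95116817 -0.5722625  -3.98715857] [0.66323684 0.16487174 0.14304969] 0.0436397835961907
[ 0.95116817 -0.5722625  -3.98715857] [0.66323684 0.16487174 0.14304969] 0.0436397835961907
```

View pics/scene2.png

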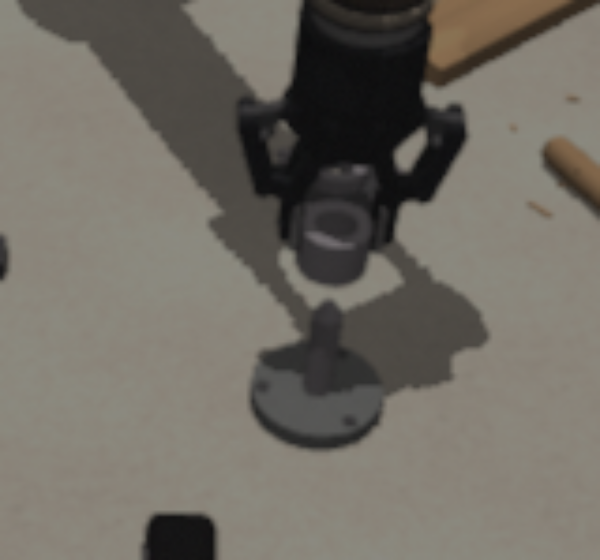

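View pics/top2.png

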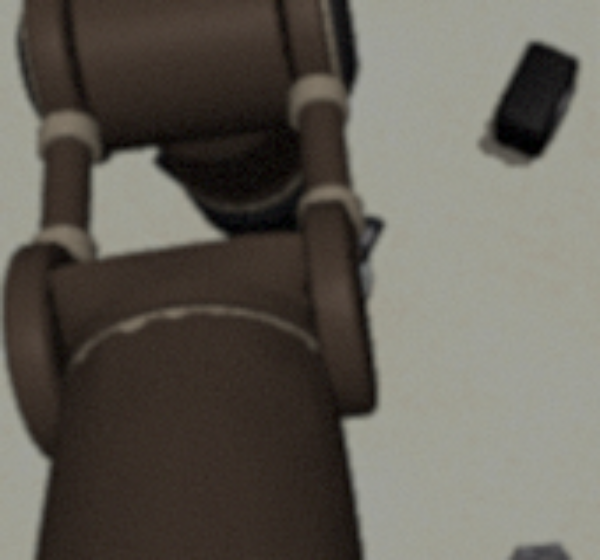

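The collar hangs over the spindle in the scene crop (collar (333,245), nose (327,305)). The top view is blocked by the arm. I'll compare the two axes with a fit.

```bash
cat >> h.py <<'E'
from scipy.optimize import least_squares
def cyl(P,x,y,r,z0,z1,R=None):
    d=np.hypot(P[...,0]-x,P[...,1]-y); m=(d<(R or r+.006))&(P[...,2]>z0)&(P[...,2]<z1)
    s=P[m]
    f=lambda p:np.hypot(s[:,0]-p[0],s[:,1]-p[1])-r
    o=least_squares(f,[x-.005,y],loss="soft_l1",f_scale=.001)
    return o.x.round(4),len(s),np.abs(f(o.x)).mean().round(4)
E
python3 - <<'E'
from h import *
P=pts(dict(np.load("scene2.npz")))
print("spindle",cyl(P,.6656,.1656,.010,.02,.08,.016)); 
P0=pts(dict(np.load("scene0.npz"))); print("spindle0",cyl(P0,.6656,.1656,.010,.02,.08,.016))
print("foot",find(P,.665,.166,.016,.045,tol=.0025)[:2])
print("orig collar",cyl(P0,.4481,-.2605,.023,.005,.03))
for a,b in((.13,.155),(.13,.15),(.133,.147)):print("collar",cyl(P,.665,.166,.023,a,b))
q=P[(np.hypot(P[...,0]-.665,P[...,1]-.166)<.03)&(P[...,2]>.11)];print(np.histogram(q[:,2],bins=np.arange(.11,.2,.005)))
E
```

```text
spindle (array([0.6646, 0.1665]), 146, np.float64(0.0011))
spindle0 (array([0.6644, 0.1663]), 142, np.float64(0.001))
foot (array([0.666563 , 0.1652241]), np.float64(0.04442753940586982))
orig collar (array([ 0.4477, -0.2607]), 179, np.float64(0.0034))
collar (array([0.6628, 0.1641]), 191, np.float64(0.0028))
collar (array([0.6625, 0.1639]), 142, np.float64(0.0026))
collar (array([0.6625, 0.164 ]), 101, np.float64(0.0023))
(array([  0,   0,   0,   1,  30,  30,  35,  47,  50,  68, 149,  16,   8,
        16,  20,   2,   8]), array([0.11 , 0.115, 0.12 , 0.125, 0.13 , 0.135, 0.14 , 0.145, 0.15 ,
       0.155, 0.16 , 0.165, 0.17 , 0.175, 0.18 , 0.185, 0.19 , 0.195]))
```

Emit:
{"method": "servo_tool", "body": {"motion": [[[0.1, 0.15, -1, 0, 0, 0], [0, 0, -1.5, 0, 0, 0], [0, 0, -1, 0, 0, 0], [0, 0, -1, 0, 0, 0], [0, 0, -0.6, 0, 0, 0]]]}}

```text
time_s: 6.18
tcp_pos: [0.6643, 0.1679, 0.091]
tcp_rot: [-180.0, -0.1, 156.1]
wrist_force: [-1.0, -0.3, -2.9]
finger_gap: 0.0443
```

Emit:
{"method": "servo_tool", "body": {"motion": [[[0, 0, -0.8, 0, 0, 0], [0, 0, -0.8, 0, 0, 0], [0, 0, -0.8, 0, 0, 0]]]}}

```text
time_s: 6.55
tcp_pos: [0.665, 0.168, 0.0679]
tcp_rot: [180.0, 0.0, 156.1]
wrist_force: [-0.5, -0.3, -3.4]
finger_gap: 0.0441
```

Emit:
{"method": "servo_tool", "body": {"motion": [[[0, 0, -0.8, 0, 0, 0], [0, 0, -0.8, 0, 0, 0], [0, 0, -0.8, 0, 0, 0], [0, 0, -0.5, 0, 0, 0]]]}}

```text
time_s: 7.05
tcp_pos: [0.6645, 0.1679, 0.0385]
tcp_rot: [-180.0, -0.0, 156.1]
wrist_force: [0.1, -0.0, -3.5]
finger_gap: 0.0444
```

Emit:
{"method": "servo_tool", "body": {"motion": [[[0, 0, -0.3, 0, 0, 0], [0, 0, -0.2, 0, 0, 0], [0, 0, -0.2, 0, 0, 0]]]}}

```text
time_s: 7.42
tcp_pos: [0.6651, 0.168, 0.0325]
tcp_rot: [180.0, 0.0, 156.1]
wrist_force: [0.9, 1.1, -4.0]
finger_gap: 0.0437
```

Emit:
{"method": "servo_tool", "body": {"motion": [[[0, 0, -0.15, 0, 0, 0], [0, 0, -0.1, 0, 0, 0]]]}}

```text
time_s: 7.68
tcp_pos: [0.665, 0.168, 0.031]
tcp_rot: [-180.0, -0.0, 156.1]
wrist_force: [-3.4, -0.1, 6.0]
finger_gap: 0.0441
```

Emit:
{"method": "servo_tool", "body": {"motion": [[[0, 0, -0.1, 0, 0, 0], [0, 0, 0, 0, 0, 0]]]}}

```text
time_s: 7.92
tcp_pos: [0.665, 0.168, 0.0309]
tcp_rot: [-180.0, -0.0, 156.1]
wrist_force: [-3.9, -0.7, 7.4]
finger_gap: 0.0442
```

Contact came at a TCP height of 30.9 mm, exactly 16 mm above pick height, so the collar is seated. Letting go.

Emit:
{"method": "servo_tool", "body": {"motion": [[[0, 0, 0, 0, 0, 0], [0, 0, 0, 0, 0, 0], [0, 0, 0, 0, 0, 0]]], "jaw": 8.5}}

```text
time_s: 8.3
tcp_pos: [0.6651, 0.1679, 0.0288]
tcp_rot: [180.0, 0.0, 156.1]
wrist_force: [-0.2, 0.8, -0.5]
finger_gap: 0.0852
```

Emit:
{"method": "servo_tool", "body": {"motion": [[[0, 0, 1, 0, 0, 0], [0, 0, 2, 0, 0, 0], [0, 0, 3, 0, 0, 0], [0, 0, 4, 0, 0, 0], [-2, 1, 2, 0, 0, 0]]]}}

```text
time_s: 8.93
tcp_pos: [0.6483, 0.1779, 0.1542]
tcp_rot: [179.7, 0.4, 156.0]
wrist_force: [0.6, -0.0, -0.0]
finger_gap: 0.0849
```

Emit:
{"method": "servo_tool", "body": {"motion": [[[-4, 2.2, -1, 0, 0, 0], [-5.2, 3.0, -1, 0, 0, 0], [-5.2, 3.0, -2, 0, 0, 0], [-3.5, 2.2, -2, 0, 0, 0], [-0.8, 0.5, -2, 0, 0, 0]]]}}

```text
time_s: 9.55
tcp_pos: [0.4567, 0.2881, 0.0702]
tcp_rot: [179.9, 0.0, 156.2]
wrist_force: [0.0, -0.1, 0.3]
finger_gap: 0.0848
```

Emit:
{"method": "servo_tool", "body": {"motion": [[[0, 0, 0, 0, 0, 0]]]}}

```text
time_s: 9.68
tcp_pos: [0.457, 0.2867, 0.069]
tcp_rot: [-179.9, -0.1, 156.2]
wrist_force: [-0.3, -0.4, -0.2]
finger_gap: 0.0846
```

```bash
python3 - <<'E'
from station import status,cams
from h import *
for n in("scene","top"):
    c=cams.read_camera(n); np.savez(f"{n}3.npz",**c)
    cv2.imwrite(f"pics/{n}3.png",cv2.resize(c["color"][110:260,250:410] if n=="scene" else c["color"][120:320,140:340],(600,560)))
    P=pts(c)
    print(n,"foot",find(P,.665,.166,.016,.045,tol=.0025)[:2],"collar top",find(P,.665,.166,.050,.023,tol=.004)[:2])
s=status.sense();print(s["wrist_force"],s["tcp_pos"],s["finger_gap"])
E
```

```text
scene foot (array([0.66711751, 0.16444217]), np.float64(0.04336815944739099)) collar top (array([0.66723558, 0.16593144]), np.float64(0.022155647159172374))
top foot (array([0.66230375, 0.16722015]), np.float64(0.043867149796458685)) collar top (array([0.66296179, 0.16856133]), np.float64(0.021977377862892743))
[ 0.93135027 -0.30180748  0.37480956] [0.45995273 0.28705151 0.07060631] 0.08515212852028303
```

View pics/scene3.png

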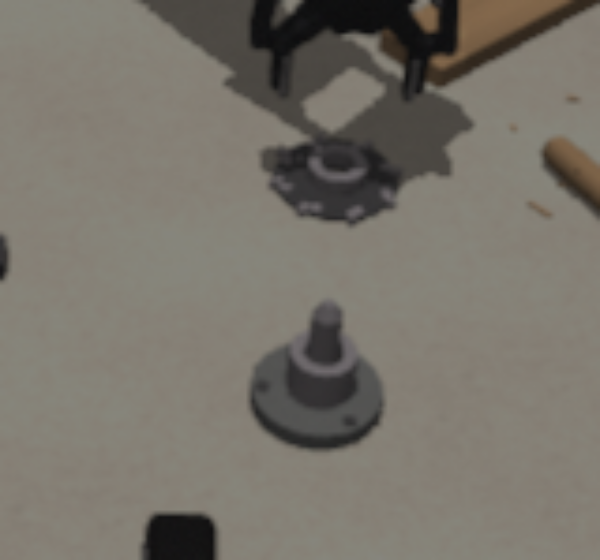

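View pics/top3.png

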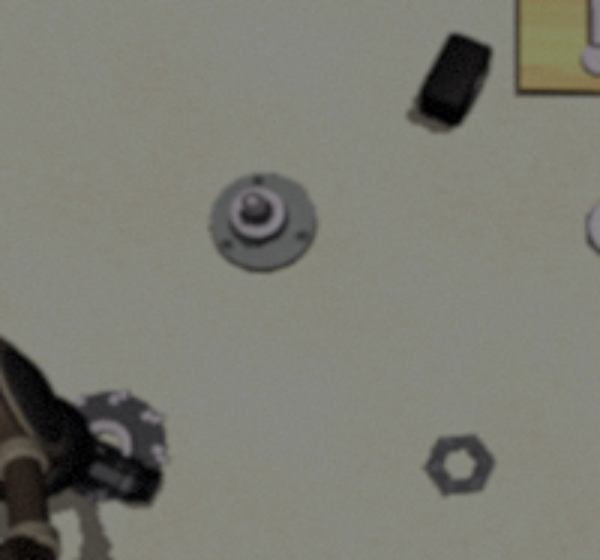

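The collar is seated: its top is at 50 mm and it is within 1.5 mm of the foot centre in both cameras. The gripper is above the cutter, so I'll lower it to the hub.

Emit:
{"method": "servo_tool", "body": {"motion": [[[0.2, -0.1, -2, 0, 0, 0], [0, 0, -2, 0, 0, 0], [0, 0, -1.5, 0, 0, 0], [0, 0, -1, 0, 0, 0], [0, 0, 0, 0, 0, 0]]]}}

```text
time_s: 10.4
tcp_pos: [0.4604, 0.2853, 0.0036]
tcp_rot: [-180.0, -0.0, 156.0]
wrist_force: [-1.0, -0.2, 0.1]
finger_gap: 0.0848
```

Emit:
{"method": "servo_tool", "body": {"motion": [[[0, 0, 0, 0, 0, 0], [0, 0, 0, 0, 0, 0], [0, 0, 0, 0, 0, 0], [0, 0, 0, 0, 0, 0], [0, 0, 0, 0, 0, 0]]], "jaw": 3.5, "newtons": 50}}

```text
time_s: 11.02
tcp_pos: [0.4612, 0.2862, 0.0052]
tcp_rot: [179.9, 0.1, 156.0]
wrist_force: [-0.6, -0.3, 4.1]
finger_gap: 0.044
```

Emit:
{"method": "servo_tool", "body": {"motion": [[[0, 0, 0.3, 0, 0, 0], [0, 0, 0.7, 0, 0, 0], [0, 0, 1, 0, 0, 0], [0, 0, 1, 0, 0, 0], [0, 0, 0, 0, 0, 0]]]}}

```text
time_s: 11.65
tcp_pos: [0.4616, 0.2861, 0.0354]
tcp_rot: [179.9, 0.1, 156.1]
wrist_force: [0.4, -0.7, -3.9]
finger_gap: 0.0442
```

```bash
python3 - <<'E'
from station import status,cams
from h import *
c=cams.read_camera("scene"); np.savez(f"scene4.npz",**c)
cv2.imwrite(f"pics/scene4.png",cv2.resize(c["color"][100:200,280:400],(720,600)))
s=status.sense();print(s["wrist_force"],s["torque"],s["tcp_pos"],s["finger_gap"])
E
```

```text
[-0.68171652 -0.0235316  -3.54961453] [-0.02699141  0.02450889 -0.04278674] [0.46105957 0.28587974 0.03480338] 0.04371677598096979
```

View pics/scene4.png

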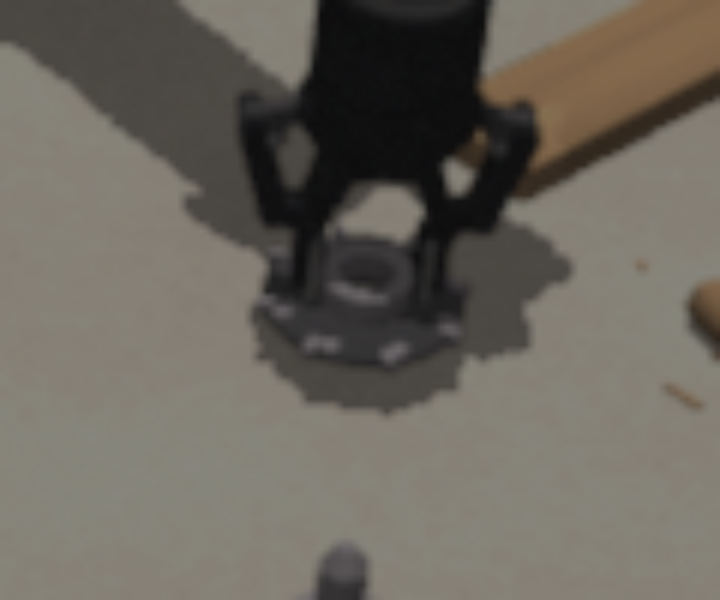

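Cutter held level by the hub (crop (368,285)), load 3.7 N. Carrying it over the spindle.

Emit:
{"method": "servo_tool", "body": {"motion": [[[0, 0, 3, 0, 0, 0], [0.9, -0.5, 4, 0, 0, 0], [3, -1.8, 2, 0, 0, 0], [4.5, -2.6, 0, 0, 0, 0], [4.5, -2.6, 0, 0, 0, 0]]]}}

```text
time_s: 12.32
tcp_pos: [0.5903, 0.2101, 0.1242]
tcp_rot: [180.0, 0.0, 156.1]
wrist_force: [0.4, 0.3, -3.9]
finger_gap: 0.0439
```

Emit:
{"method": "servo_tool", "body": {"motion": [[[4.0, -2.3, 0, 0, 0, 0], [2.5, -1.5, 0, 0, 0, 0], [1.0, -0.6, 0, 0, 0, 0], [0, 0, 0, 0, 0, 0], [0, 0, 0, 0, 0, 0]]]}}

```text
time_s: 12.95
tcp_pos: [0.6628, 0.1674, 0.1234]
tcp_rot: [-180.0, -0.1, 156.1]
wrist_force: [0.2, 0.6, -3.6]
finger_gap: 0.0437
```

```bash
python3 - <<'E'
from station import status,cams
from h import *
c=cams.read_camera("scene"); np.savez(f"scene5.npz",**c); P=pts(c)
cv2.imwrite(f"pics/scene5.png",cv2.resize(c["color"][120:250,260:410],(690,600)))
s=status.sense();print(s["wrist_force"],s["torque"],s["tcp_pos"],s["finger_gap"])
print(cyl(P,.6656,.1656,.010,.055,.08,.016))
q=P[(np.hypot(P[...,0]-.665,P[...,1]-.166)<.07)&(P[...,2]>.10)&(P[...,2]<.17)];print(np.histogram(q[:,2],bins=np.arange(.1,.17,.005)))
E
```

```text
[-0.49734628  0.21585612 -4.2809628 ] [ 0.11602381  0.01207223 -0.05531003] [0.66287845 0.16755191 0.12358417] 0.04364616850066104
(array([0.6642, 0.1661]), 59, np.float64(0.0011))
(array([  0,   0,   0,  11, 365, 219,  60, 137,  60,  20,  25,  26,  18,
        17]), array([0.1  , 0.105, 0.11 , 0.115, 0.12 , 0.125, 0.13 , 0.135, 0.14 ,
       0.145, 0.15 , 0.155, 0.16 , 0.165, 0.17 ]))
```

View pics/scene5.png

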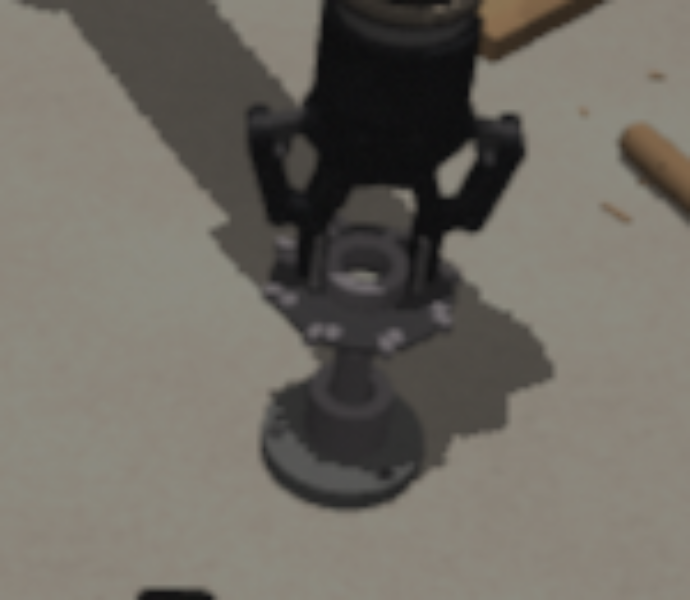

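Emit:
{"method": "servo_tool", "body": {"motion": [[[0.18, -0.07, -0.8, 0, 0, 0], [0, 0, -0.8, 0, 0, 0], [0, 0, -0.8, 0, 0, 0], [0, 0, -0.8, 0, 0, 0], [0, 0, -0.6, 0, 0, 0]]]}}

```text
time_s: 13.62
tcp_pos: [0.6659, 0.1657, 0.0851]
tcp_rot: [-180.0, -0.0, 156.1]
wrist_force: [-0.2, 0.8, -3.5]
finger_gap: 0.0439
```

Emit:
{"method": "servo_tool", "body": {"motion": [[[0, 0, -0.6, 0, 0, 0], [0, 0, -0.8, 0, 0, 0], [0, 0, -0.7, 0, 0, 0]]]}}

```text
time_s: 14.0
tcp_pos: [0.6662, 0.1658, 0.0645]
tcp_rot: [-180.0, -0.0, 156.1]
wrist_force: [-0.3, 0.1, -3.5]
finger_gap: 0.0445
```

Emit:
{"method": "servo_tool", "body": {"motion": [[[0, 0, -0.3, 0, 0, 0], [0, 0, -0.2, 0, 0, 0], [0, 0, -0.2, 0, 0, 0]]]}}

```text
time_s: 14.38
tcp_pos: [0.6666, 0.1659, 0.0582]
tcp_rot: [180.0, 0.0, 156.1]
wrist_force: [-0.0, -0.5, -4.4]
finger_gap: 0.0439
```

Emit:
{"method": "servo_tool", "body": {"motion": [[[0, 0, -0.15, 0, 0, 0], [0, 0, -0.1, 0, 0, 0]]]}}

```text
time_s: 14.62
tcp_pos: [0.6663, 0.1659, 0.0556]
tcp_rot: [180.0, 0.0, 156.1]
wrist_force: [0.7, 0.7, -4.7]
finger_gap: 0.0443
```

Emit:
{"method": "servo_tool", "body": {"motion": [[[0, 0, -0.1, 0, 0, 0], [0, 0, -0.1, 0, 0, 0]]]}}

```text
time_s: 14.88
tcp_pos: [0.6666, 0.1659, 0.0554]
tcp_rot: [180.0, 0.0, 156.1]
wrist_force: [-4.3, -1.5, 8.4]
finger_gap: 0.0438
```

Emit:
{"method": "servo_tool", "body": {"motion": [[[0, 0, -0.05, 0, 0, 0], [0, 0, 0, 0, 0, 0]]]}}

```text
time_s: 15.12
tcp_pos: [0.6666, 0.1659, 0.0554]
tcp_rot: [180.0, 0.0, 156.1]
wrist_force: [-4.9, -1.3, 6.6]
finger_gap: 0.0443
```

Emit:
{"method": "servo_tool", "body": {"motion": [[[0, 0, 0, 0, 0, 0], [0, 0, 0, 0, 0, 0], [0, 0, 0, 0, 0, 0]]], "jaw": 8.5}}

```text
time_s: 15.5
tcp_pos: [0.6666, 0.1659, 0.0531]
tcp_rot: [180.0, 0.0, 156.1]
wrist_force: [0.6, -0.1, 0.3]
finger_gap: 0.0848
```

Emit:
{"method": "servo_tool", "body": {"motion": [[[0, 0, 1, 0, 0, 0], [0, 0, 2, 0, 0, 0], [0, 0, 3, 0, 0, 0], [0, -1, 2, 0, 0, 0], [0, -3, 0, 0, 0, 0]]]}}

```text
time_s: 16.12
tcp_pos: [0.6688, 0.1266, 0.1375]
tcp_rot: [179.8, 0.4, 156.2]
wrist_force: [0.6, -0.4, -0.4]
finger_gap: 0.0847
```

Emit:
{"method": "servo_tool", "body": {"motion": [[[0, -5, 0, 0, 0, 0], [0, -6, 0, 0, 0, 0], [0, -6, -1, 0, 0, 0], [0, -5, -2, 0, 0, 0], [0, -4, -2, 0, 0, 0]]]}}

```text
time_s: 16.75
tcp_pos: [0.6665, -0.1374, 0.0842]
tcp_rot: [-180.0, 0.1, 156.0]
wrist_force: [0.5, 1.4, -0.2]
finger_gap: 0.0849
```

```bash
python3 - <<'E'
from station import status,cams
from h import *
for n in("scene","top"):
    c=cams.read_camera(n); np.savez(f"{n}6.npz",**c)
    cv2.imwrite(f"pics/{n}6.png",cv2.resize(c["color"][120:280,180:400] if n=="scene" else c["color"][120:300,160:380],(720,550)))
    P=pts(c)
    print(n,"foot",find(P,.665,.166,.016,.045,tol=.0025)[:2],"hub top",find(P,.665,.166,.070,.023,tol=.004)[:2],"washer",find(P,.667,-.14,.012,.030,tol=.004)[:2])
s=status.sense();print(s["wrist_force"],s["tcp_pos"],s["finger_gap"])
E
```

```text
scene foot (array([0.67908667, 0.15782233]), np.float64(0.03503682379474038)) hub top (array([0.66794932, 0.16418798]), np.float64(0.02157325527894549)) washer (array([ 0.66878703, -0.14109243]), np.float64(0.029570512931599426))
top foot (array([0.63277832, 0.15363757]), np.float64(0.017639492867487384)) hub top (array([0.66321551, 0.16671295]), np.float64(0.02190482471675025)) washer (array([ 0.66763037, -0.12930701]), np.float64(0.022490705854101158))
[ 0.25993625  0.29749559 -0.00633055] [ 0.66414915 -0.13918281  0.08138114] 0.0848429359945758
```

View pics/scene6.png

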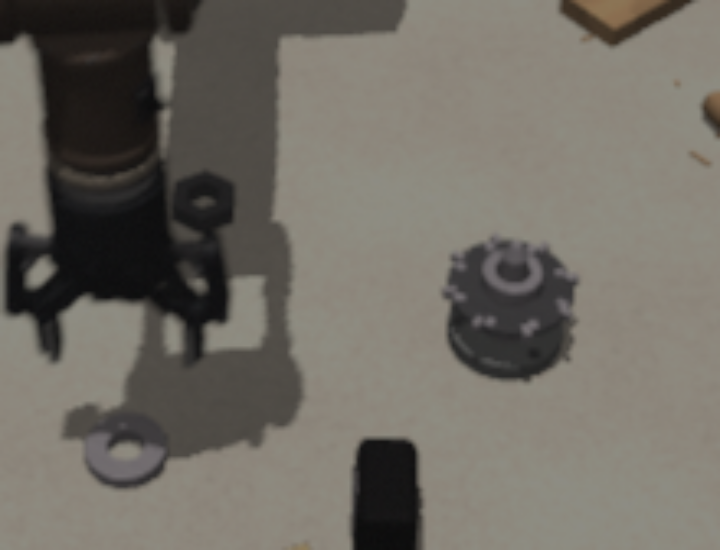

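The cutter is down (hub top at 70 mm, scene crop (512,270)). Washer next; I'll pre-close to 70 mm and settle.

Emit:
{"method": "servo_tool", "body": {"motion": [[[0, 0, -1, 0, 0, 0], [0, 0, -1, 0, 0, 0], [0, 0, 0, 0, 0, 0]]], "jaw": 7.2}}

```text
time_s: 17.23
tcp_pos: [0.6654, -0.1326, 0.0619]
tcp_rot: [-180.0, -0.1, 156.2]
wrist_force: [0.9, 0.2, 0.0]
finger_gap: 0.0719
```

Emit:
{"method": "servo_tool", "body": {"motion": [[[0, 0, 0, 0, 0, 0]]]}}

```text
time_s: 17.35
tcp_pos: [0.6665, -0.1332, 0.0632]
tcp_rot: [180.0, 0.0, 156.1]
wrist_force: [0.4, 0.2, -0.2]
finger_gap: 0.0716
```

Emit:
{"method": "servo_tool", "body": {"motion": [[[0.05, -0.65, -1.5, 0, 0, 0], [0, 0, -2, 0, 0, 0], [0, 0, -1.5, 0, 0, 0], [0, 0, -0.6, 0, 0, 0], [0, 0, 0, 0, 0, 0]]]}}

```text
time_s: 17.98
tcp_pos: [0.6661, -0.1404, 0.0059]
tcp_rot: [-180.0, -0.1, 156.1]
wrist_force: [-0.2, -0.8, -0.6]
finger_gap: 0.0719
```

```bash
python3 - <<'E'
from station import status,cams
from h import *
c=cams.read_camera("scene"); np.savez(f"scene7.npz",**c)
cv2.imwrite(f"pics/scene7.png",cv2.resize(c["color"][200:280,170:270],(750,600)))
s=status.sense();print(s["wrist_force"],s["tcp_pos"],s["finger_gap"])
E
```

```text
[ 0.63965844 -0.27247083  0.29402619] [ 0.6667742  -0.14062798  0.00675911] 0.07204690917394743
```

View pics/scene7.png

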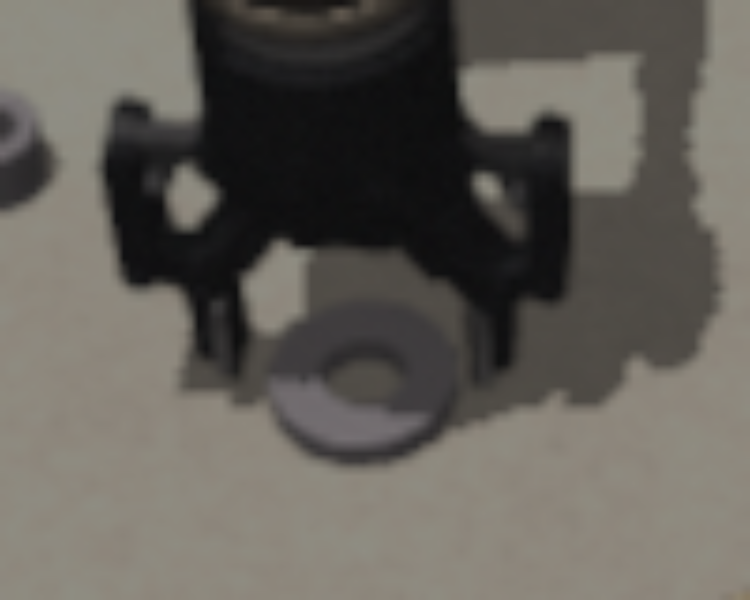

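The pads straddle the washer (crop (365,380)), with the tips still some millimetres up. Lowering a bit more, then closing.

Emit:
{"method": "servo_tool", "body": {"motion": [[[0, 0, -0.4, 0, 0, 0], [0, 0, -0.3, 0, 0, 0], [0, 0, 0, 0, 0, 0]]]}}

```text
time_s: 18.4
tcp_pos: [0.6666, -0.1406, -0.0001]
tcp_rot: [-180.0, -0.0, 156.1]
wrist_force: [-0.5, -0.3, 0.5]
finger_gap: 0.0722
```

Emit:
{"method": "servo_tool", "body": {"motion": [[[0, 0, 0, 0, 0, 0], [0, 0, 0, 0, 0, 0], [0, 0, 0, 0, 0, 0], [0, 0, 0, 0, 0, 0]]], "jaw": 4.8}}

```text
time_s: 18.9
tcp_pos: [0.6672, -0.1406, 0.0011]
tcp_rot: [180.0, 0.0, 156.1]
wrist_force: [-1.4, 2.5, 4.9]
finger_gap: 0.0578
```

Emit:
{"method": "servo_tool", "body": {"motion": [[[0, 0, 0.3, 0, 0, 0], [0, 0, 0.7, 0, 0, 0], [0, 0, 1.5, 0, 0, 0], [0, 0, 1.5, 0, 0, 0], [0, 0, 0, 0, 0, 0]]]}}

```text
time_s: 19.52
tcp_pos: [0.669, -0.1413, 0.0429]
tcp_rot: [180.0, 0.3, 156.1]
wrist_force: [0.4, 0.5, -1.4]
finger_gap: 0.0573
```

```bash
python3 - <<'E'
from station import status,cams
from h import *
c=cams.read_camera("scene"); np.savez(f"scene8.npz",**c)
cv2.imwrite(f"pics/scene8.png",cv2.resize(c["color"][190:270,170:270],(750,600)))
s=status.sense();print(s["wrist_force"],s["torque"],s["tcp_pos"],s["finger_gap"])
E
```

```text
[-0.52667176 -0.03170246 -2.12774968] [0.03499579 0.0110512  0.01656017] [ 0.66801467 -0.14099132  0.04175961] 0.05719089252688895
```

View pics/scene8.png

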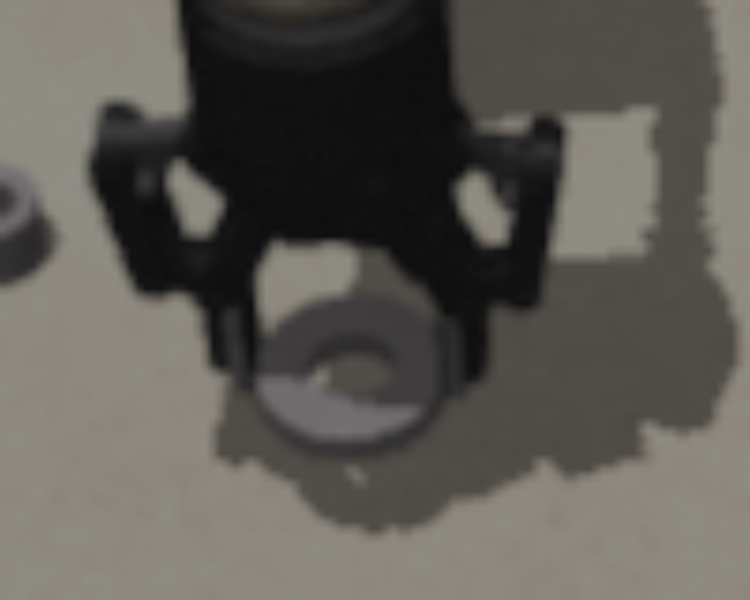

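Washer held level, load 2 N. Carrying it over.

Emit:
{"method": "servo_tool", "body": {"motion": [[[0, 0, 3, 0, 0, 0], [0, 1, 4, 0, 0, 0], [0, 3, 1.5, 0, 0, 0], [-0.1, 5, 0, 0, 0, 0], [-0.1, 6, 0, 0, 0, 0]]]}}

```text
time_s: 20.2
tcp_pos: [0.6646, 0.0097, 0.1251]
tcp_rot: [180.0, 0.0, 155.9]
wrist_force: [1.5, 0.7, -2.5]
finger_gap: 0.0573
```

Emit:
{"method": "servo_tool", "body": {"motion": [[[0, 6, 0, 0, 0, 0], [0, 5, 0, 0, 0, 0], [0, 3, 0, 0, 0, 0], [0, 1.7, 0, 0, 0, 0], [0, 0, 0, 0, 0, 0]]]}}

```text
time_s: 20.82
tcp_pos: [0.6644, 0.167, 0.1246]
tcp_rot: [-180.0, -0.0, 156.2]
wrist_force: [0.0, 0.8, -2.6]
finger_gap: 0.0571
```

Emit:
{"method": "servo_tool", "body": {"motion": [[[0, 0, 0, 0, 0, 0]]]}}

```text
time_s: 20.95
tcp_pos: [0.6647, 0.1649, 0.1247]
tcp_rot: [-179.9, -0.0, 156.0]
wrist_force: [0.4, -0.4, -1.8]
finger_gap: 0.0572
```

```bash
python3 - <<'E'
from station import status,cams
from h import *
c=cams.read_camera("scene"); np.savez(f"scene9.npz",**c); P=pts(c)
cv2.imwrite(f"pics/scene9.png",cv2.resize(c["color"][130:250,270:400],(650,600)))
s=status.sense();print(s["wrist_force"],s["tcp_pos"],s["finger_gap"])
for dz in (.134,.138,.142): print(find(P,.667,.165,dz,.03,tol=.003)[:2])
E
```

```text
[-0.58796184  0.71477305 -1.77769697] [0.66479902 0.16469506 0.12480463] 0.057572104231582044
(array([0.6663993 , 0.16264956]), np.float64(0.03159194956676986))
(array([0.66832317, 0.16309977]), np.float64(0.03103044562329956))
(array([0.67558201, 0.16297793]), np.float64(0.014980847892554326))
```

View pics/scene9.png

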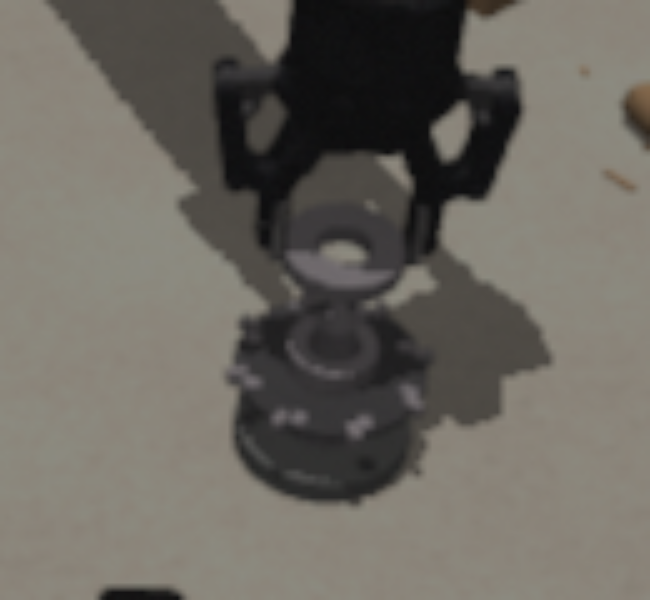

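Emit:
{"method": "servo_tool", "body": {"motion": [[[0, 0.2, -0.8, 0, 0, 0], [0, 0, -0.8, 0, 0, 0], [0, 0, -0.8, 0, 0, 0], [0, 0, -0.5, 0, 0, 0], [0, 0, -0.4, 0, 0, 0]]]}}

```text
time_s: 21.62
tcp_pos: [0.6646, 0.1684, 0.0914]
tcp_rot: [-180.0, -0.0, 156.1]
wrist_force: [-0.5, -0.4, -2.1]
finger_gap: 0.0574
```

Emit:
{"method": "servo_tool", "body": {"motion": [[[0, 0, -0.5, 0, 0, 0], [0, 0, -0.6, 0, 0, 0], [0, 0, -0.4, 0, 0, 0]]]}}

```text
time_s: 22.0
tcp_pos: [0.6646, 0.1684, 0.0765]
tcp_rot: [-180.0, -0.0, 156.1]
wrist_force: [0.3, -0.1, -2.2]
finger_gap: 0.0573
```

Emit:
{"method": "servo_tool", "body": {"motion": [[[0, -0.1, -0.2, 0, 0, 0], [0, 0, -0.15, 0, 0, 0], [0, 0, -0.1, 0, 0, 0]]]}}

```text
time_s: 22.38
tcp_pos: [0.6649, 0.1674, 0.0726]
tcp_rot: [180.0, 0.0, 156.1]
wrist_force: [0.5, 0.3, -2.2]
finger_gap: 0.0573
```

Emit:
{"method": "servo_tool", "body": {"motion": [[[0, 0, -0.1, 0, 0, 0], [0, 0, -0.05, 0, 0, 0]]]}}

```text
time_s: 22.62
tcp_pos: [0.6648, 0.1674, 0.0712]
tcp_rot: [180.0, 0.0, 156.1]
wrist_force: [-0.4, -0.2, -0.8]
finger_gap: 0.0574
```

Emit:
{"method": "servo_tool", "body": {"motion": [[[0, 0, -0.1, 0, 0, 0], [0, 0, -0.05, 0, 0, 0], [0, 0, 0, 0, 0, 0]]]}}

```text
time_s: 23.0
tcp_pos: [0.665, 0.1674, 0.0711]
tcp_rot: [180.0, 0.0, 156.1]
wrist_force: [-4.0, -0.8, 5.5]
finger_gap: 0.0571
```

Seated at 70 mm. Releasing and moving toward the hex collar.

Emit:
{"method": "servo_tool", "body": {"motion": [[[0, 0, 0, 0, 0, 0], [0, 0, 0, 0, 0, 0], [0, 0, 0, 0, 0, 0]]], "jaw": 8.5}}

```text
time_s: 23.38
tcp_pos: [0.6649, 0.1674, 0.0694]
tcp_rot: [180.0, 0.0, 156.1]
wrist_force: [0.5, 0.5, -0.4]
finger_gap: 0.0849
```

Emit:
{"method": "servo_tool", "body": {"motion": [[[0, 0, 1, 0, 0, 0], [0, 0, 2, 0, 0, 0], [0, 0, 2, 0, 0, 0], [-2, -1.6, 1, 0, 0, 0], [-4, -3.2, 0, 0, 0, 0]]]}}

```text
time_s: 24.0
tcp_pos: [0.6078, 0.12, 0.1336]
tcp_rot: [179.8, 0.4, 156.2]
wrist_force: [0.8, -0.6, 0.2]
finger_gap: 0.0849
```

Emit:
{"method": "servo_tool", "body": {"motion": [[[-4.5, -3.6, -1, 0, 0, 0], [-4.5, -3.6, -1, 0, 0, 0], [-3.5, -2.8, -2, 0, 0, 0], [-2, -1.6, -2, 0, 0, 0], [-1, -0.8, -1, 0, 0, 0]]]}}

```text
time_s: 24.62
tcp_pos: [0.4491, -0.0053, 0.06]
tcp_rot: [180.0, 0.0, 156.0]
wrist_force: [0.5, 0.2, 1.2]
finger_gap: 0.0846
```

Emit:
{"method": "servo_tool", "body": {"motion": [[[0, 0, 0, 0, 0, 0], [0, 0, 0, 0, 0, 0]]]}}

```text
time_s: 24.88
tcp_pos: [0.4521, -0.0044, 0.0608]
tcp_rot: [179.9, 0.2, 156.1]
wrist_force: [1.0, -0.6, 0.6]
finger_gap: 0.085
```

```bash
python3 - <<'E'
from station import status,cams
from h import *
for n in("scene","top"):
    c=cams.read_camera(n); np.savez(f"{n}10.npz",**c)
    cv2.imwrite(f"pics/{n}10.png",cv2.resize(c["color"][120:280,180:400] if n=="scene" else c["color"][140:320,160:380],(720,550)))
    P=pts(c)
    print(n,"washer top",find(P,.665,.166,.082,.030,tol=.004)[:2],"hex",find(P,.4496,-.0052,.016,.029,tol=.004)[:2])
s=status.sense();print(s["wrist_force"],s["tcp_pos"],s["tcp_rot"],s["finger_gap"])
E
```

```text
scene washer top (array([0.66689601, 0.16535755]), np.float64(0.029731657069756858)) hex (array([ 0.45093435, -0.00628196]), np.float64(0.026705761292839567))h.py:15: RuntimeWarning: invalid value encountered in divide
  return np.array([m['m10'],m['m01']])/m['m00']/1e4, np.sqrt(m['m00']/np.pi)/1e4, h[:,0]/1e4,len(q)
Traceback (most recent call last):
  File "h.py", line 15, in find
    return np.array([m['m10'],m['m01']])/m['m00']/1e4, np.sqrt(m['m00']/np.pi)/1e4, h[:,0]/1e4,len(q)
                                                                                    ~^^^^^
TypeError: 'NoneType' object is not subscriptable
```

View pics/scene10.png

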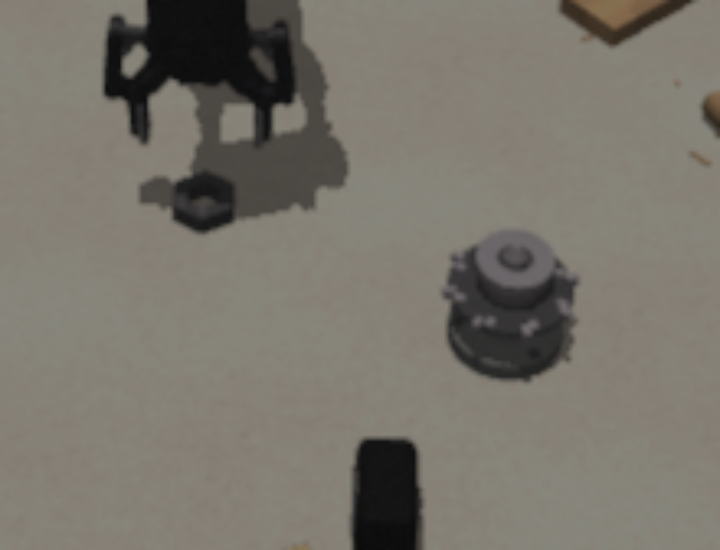

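View pics/top10.png

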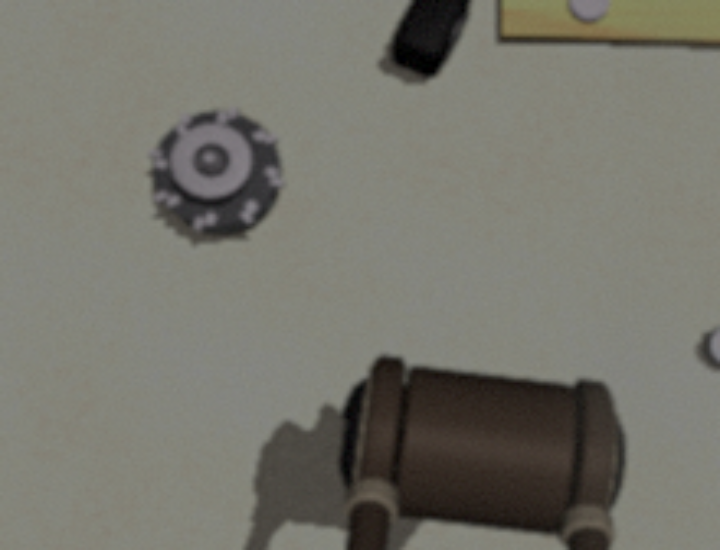

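The washer is down and concentric (top crop (210,160)). The hex collar lies under the open jaws. Descending to grasp it across flats.

Emit:
{"method": "servo_tool", "body": {"motion": [[[0, -0.05, -1.5, 0, 0, 0], [0, 0, -2, 0, 0, 0], [0, 0, -1.5, 0, 0, 0], [0, 0, -0.8, 0, 0, 0], [0, 0, 0, 0, 0, 0]]], "jaw": 8.0}}

```text
time_s: 25.6
tcp_pos: [0.4491, -0.005, 0.0007]
tcp_rot: [-180.0, -0.1, 156.1]
wrist_force: [0.2, -0.1, -0.7]
finger_gap: 0.0803
```

Emit:
{"method": "servo_tool", "body": {"motion": [[[0, 0, 0, 0, 0, 0], [0, 0, 0, 0, 0, 0], [0, 0, 0, 0, 0, 0], [0, 0, 0, 0, 0, 0], [0, 0, 0, 0, 0, 0]]], "jaw": 4.0}}

```text
time_s: 26.22
tcp_pos: [0.4507, -0.0052, 0.0024]
tcp_rot: [180.0, 0.1, 156.1]
wrist_force: [-0.9, 0.1, 6.2]
finger_gap: 0.0486
```

Emit:
{"method": "servo_tool", "body": {"motion": [[[0, 0, 0.3, 0, 0, 0], [0, 0, 0.7, 0, 0, 0], [0, 0, 1.5, 0, 0, 0], [0, 0, 1.5, 0, 0, 0], [0, 0, 0, 0, 0, 0]]]}}

```text
time_s: 26.85
tcp_pos: [0.4516, -0.0053, 0.0434]
tcp_rot: [179.9, 0.2, 156.1]
wrist_force: [0.1, 0.2, -1.5]
finger_gap: 0.0488
```

```bash
python3 - <<'E'
from station import status,cams
from h import *
c=cams.read_camera("scene"); np.savez(f"scene11.npz",**c)
cv2.imwrite(f"pics/scene11.png",cv2.resize(c["color"][120:200,190:290],(750,600)))
s=status.sense();print(s["wrist_force"],s["torque"],s["tcp_pos"],s["finger_gap"])
E
```

```text
[-0.5220018   0.45100317 -1.80427541] [-0.01627404  0.03241121 -0.00268879] [ 0.45081491 -0.00523798  0.04266984] 0.04840855517736546
```

View pics/scene11.png

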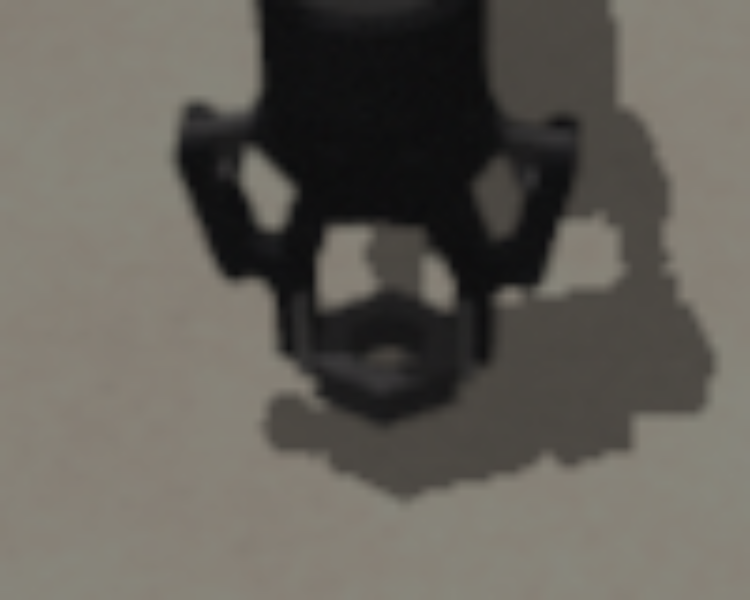

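Hex collar held squarely across flats (crop (388,350)), 1.8 N. Carrying it over.

Emit:
{"method": "servo_tool", "body": {"motion": [[[0, 0, 4, 0, 0, 0], [1.4, 1.1, 4, 0, 0, 0], [3, 2.4, 0.5, 0, 0, 0], [4.5, 3.6, 0, 0, 0, 0], [4.5, 3.6, 0, 0, 0, 0]]]}}

```text
time_s: 27.52
tcp_pos: [0.5846, 0.1027, 0.1263]
tcp_rot: [-180.0, -0.0, 156.0]
wrist_force: [0.9, -0.7, -1.5]
finger_gap: 0.0483
```

Emit:
{"method": "servo_tool", "body": {"motion": [[[4.0, 3.2, 0, 0, 0, 0], [2.5, 2.1, 0, 0, 0, 0], [1.0, 0.8, 0, 0, 0, 0], [0.5, 0.4, 0, 0, 0, 0], [0, 0, 0, 0, 0, 0]]]}}

```text
time_s: 28.15
tcp_pos: [0.6629, 0.1662, 0.126]
tcp_rot: [-179.9, -0.1, 156.0]
wrist_force: [-0.5, -0.4, -1.5]
finger_gap: 0.0483
```

Emit:
{"method": "servo_tool", "body": {"motion": [[[0, 0, 0, 0, 0, 0], [0, 0, 0, 0, 0, 0]]]}}

```text
time_s: 28.4
tcp_pos: [0.6633, 0.1662, 0.1267]
tcp_rot: [-180.0, -0.0, 156.0]
wrist_force: [0.3, -0.1, -0.9]
finger_gap: 0.0486
```

```bash
python3 - <<'E'
from station import status,cams
from h import *
c=cams.read_camera("scene"); np.savez(f"scene12.npz",**c); P=pts(c)
cv2.imwrite(f"pics/scene12.png",cv2.resize(c["color"][130:250,270:400],(650,600)))
s=status.sense();print(s["wrist_force"],s["tcp_pos"],s["finger_gap"])
for dz in (.134,.138,.142): print(find(P,.667,.165,dz,.02,tol=.003)[:2])
E
```

```text
[ 0.49465343 -0.26283283 -1.19275202] [0.6633904  0.16633891 0.12670577] 0.04869813728748367
(array([0.66830763, 0.16291472]), np.float64(0.02325587903759686))
(array([0.66424336, 0.16557289]), np.float64(0.02723588066580834))
(array([0.6648871, 0.1656563]), np.float64(0.026557844822924472))
```

View pics/scene12.png

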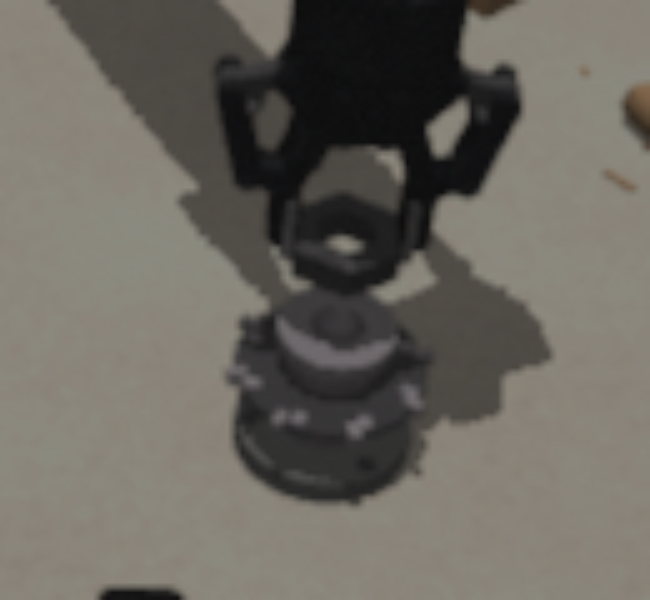

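Hex in the scene frame is (.6645,.1656) against the stand at (.666,.1652): shift +1.5 mm in x. Descending to an expected TCP of about 84 mm.

Emit:
{"method": "servo_tool", "body": {"motion": [[[0.15, 0, -0.8, 0, 0, 0], [0, 0, -0.8, 0, 0, 0], [0, 0, -0.6, 0, 0, 0], [0, 0, -0.5, 0, 0, 0], [0, 0, -0.4, 0, 0, 0]]]}}

```text
time_s: 29.08
tcp_pos: [0.6651, 0.1669, 0.095]
tcp_rot: [-180.0, -0.0, 156.1]
wrist_force: [1.4, 0.8, -1.8]
finger_gap: 0.0487
```

Emit:
{"method": "servo_tool", "body": {"motion": [[[0, 0, -0.4, 0, 0, 0], [0, 0, -0.3, 0, 0, 0], [0, 0, -0.1, 0, 0, 0]]]}}

```text
time_s: 29.45
tcp_pos: [0.6652, 0.1669, 0.0873]
tcp_rot: [-180.0, -0.0, 156.1]
wrist_force: [0.2, -0.7, -0.8]
finger_gap: 0.0489
```

Emit:
{"method": "servo_tool", "body": {"motion": [[[0, 0, -0.1, 0, 0, 0], [0, 0, -0.1, 0, 0, 0]]]}}

```text
time_s: 29.7
tcp_pos: [0.6655, 0.1669, 0.0857]
tcp_rot: [180.0, 0.0, 156.1]
wrist_force: [0.3, 0.3, -1.5]
finger_gap: 0.0486
```

Emit:
{"method": "servo_tool", "body": {"motion": [[[0, 0, -0.1, 0, 0, 0], [0, 0, -0.05, 0, 0, 0], [0, 0, 0, 0, 0, 0]]]}}

```text
time_s: 30.08
tcp_pos: [0.6654, 0.1669, 0.0845]
tcp_rot: [180.0, 0.0, 156.1]
wrist_force: [-0.8, 0.6, 1.6]
finger_gap: 0.0484
```

Emit:
{"method": "servo_tool", "body": {"motion": [[[0, 0, -0.1, 0, 0, 0], [0, 0, 0, 0, 0, 0]]]}}

```text
time_s: 30.32
tcp_pos: [0.6655, 0.1669, 0.0845]
tcp_rot: [180.0, 0.0, 156.1]
wrist_force: [-3.3, -0.1, 6.8]
finger_gap: 0.0484
```

Emit:
{"method": "servo_tool", "body": {"motion": [[[0, 0, 0, 0, 0, 0], [0, 0, 0, 0, 0, 0], [0, 0, 0, 0, 0, 0]]], "jaw": 8.5}}

```text
time_s: 30.7
tcp_pos: [0.6652, 0.1669, 0.0827]
tcp_rot: [-180.0, -0.0, 156.1]
wrist_force: [-0.1, 0.3, 0.9]
finger_gap: 0.0852
```

Emit:
{"method": "servo_tool", "body": {"motion": [[[0, 0, 1, 0, 0, 0], [0, 0, 2, 0, 0, 0], [0, 0, 2, 0, 0, 0], [-3, 1, 1, 0, 0, 0], [-5, 2, 0, 0, 0, 0]]]}}

```text
time_s: 31.32
tcp_pos: [0.588, 0.1971, 0.1469]
tcp_rot: [179.7, 0.3, 155.9]
wrist_force: [0.4, 1.3, -0.1]
finger_gap: 0.0853
```

Emit:
{"method": "servo_tool", "body": {"motion": [[[-5, 3, 1, 0, 0, 0], [-5, 3, 1, 0, 0, 0], [-3, 3, 0, 0, 0, 0], [-1, 1, 0, 0, 0, 0], [0, 0, 0, 0, 0, 0]]]}}

```text
time_s: 31.95
tcp_pos: [0.4457, 0.2975, 0.1643]
tcp_rot: [179.9, 0.1, 156.2]
wrist_force: [0.6, 0.0, -0.9]
finger_gap: 0.085
```

```bash
python3 - <<'E'
from station import status,cams
from h import *
for n in("scene","top"):
    c=cams.read_camera(n); np.savez(f"{n}13.npz",**c)
    cv2.imwrite(f"pics/{n}13.png",cv2.resize(c["color"],(800,600)))
    a=c["color"][150:240,280:390] if n=="scene" else c["color"][150:240,170:280]
    cv2.imwrite(f"pics/{n}13c.png",cv2.resize(a,(550,450)))
    P=pts(c)
    print(n,"hex top",find(P,.665,.166,.098,.029,tol=.004)[:2])
    z=P[...,2];R=np.hypot(P[...,0]-.665,P[...,1]-.166)
    for r0,r1 in((.017,.024),):
        k=(R>r0)&(R<r1)&(z>.09); print("hex ring z",np.nanmedian(z[k]),k.sum())
s=status.sense();print(s["time_s"],s["wrist_force"],s["tcp_pos"],s["finger_gap"])
E
```

```text
scene hex top (array([0.6659705 , 0.16558652]), np.float64(0.026316087947892294))
hex ring z 0.09909348083353231 121
top hex top (array([0.66260937, 0.16747368]), np.float64(0.026021457364482154))
hex ring z 0.09918203256265834 161
32.05 [ 0.30758105 -0.12399886  0.50754172] [0.44655023 0.2965426  0.16368646] 0.08480985600605245
```

View pics/scene13.png

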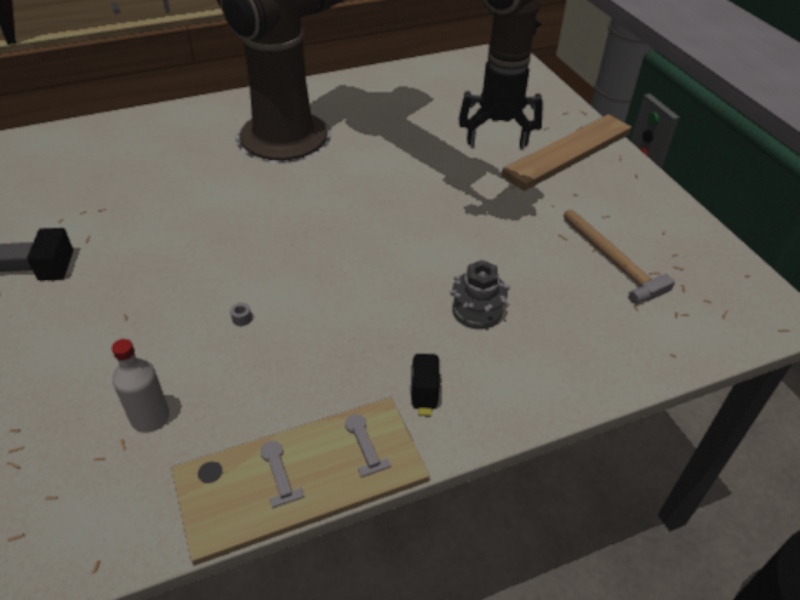

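View pics/scene13c.png

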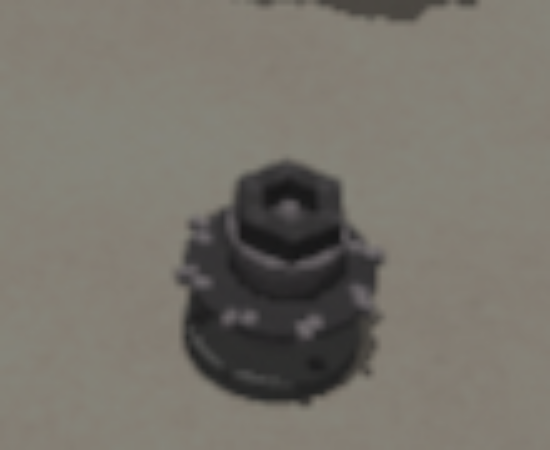

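View pics/top13c.png

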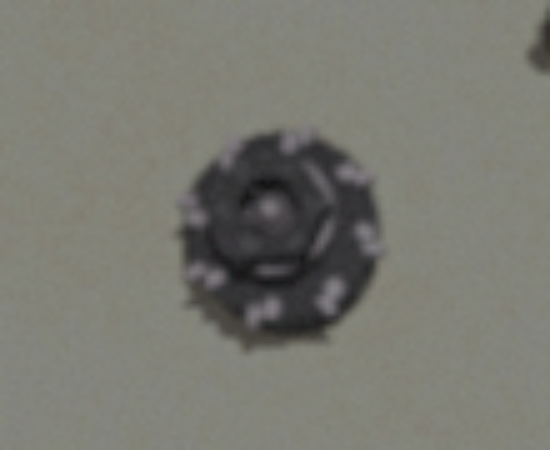

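The full stack stands at scene (480,290): hex on top, nose in its bore, top at 98 mm after the bench offset. The bystanders are where they were and the robot is clear. Handing in.

```bash
python3 - <<'E'
from station import ticket
print(ticket.sign_off())
E
```

```text
the job is handed in; nothing more can be done
None
```

The cutter set is made up on the spindle and handed in after about 32 s. From the bottom it is the larger round collar, the cutter with its hub up, the washer and the hexagonal collar. I lowered each part until the wrist felt light contact (about 6 to 8 N) and only then let go.

- **Seating:** contact came with the undersides at 16, 50, 70 and 82 mm, as specified.
- **Final camera check:** the hex collar's top reads about 98 mm in both cameras. Its axis is within about 1.5 mm of the stand's, and the spindle nose shows in its bore.
- **Bystanders:** the glue bottle, tape measure and hammer look unmoved in the final picture. I did not re-measure their positions.
- **Robot:** the gripper is empty, open and clear of everything.

Two readings disagreed. The two cameras differ by about 3 mm in position, so I used their average and relative offsets. The finger opening read 1.5 to 3 mm under the true part widths throughout. Neither affected the fit.

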